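# Seat a bearing bracket in the locating corner and hold it there

### The job

The blue fence on the bench has an orange stop block at one end, sometimes the left and sometimes the right, and a dial gauge parked at the other. Bring the aluminium bearing bracket into the corner of fence and stop block, foot down, the back of its upright leg flush against the fence and one end touching the stop block, and finish while still holding it there with one steady diagonal push of roughly 10 N into the fence and roughly 10 N down onto the bench. Do not touch the dial gauge, and leave the other things on the bench where they are.

Things in the scene. Friction and masses are not known exactly. Their poses are not given: they have to be found in the camera images.
- bracket_web (a point): Loose aluminium bearing bracket, 0.3 kg, 60 (x) x 100 (y) x 55 mm (z): foot 8 mm thick, upright leg on its +x edge, and a vertical centre web 8 mm thick (y) from the leg to the foot's -x edge, top 43 mm above the underside. Point: in the web's mid-plane, 27.5 mm above the underside, 35 mm from the leg's back, 50 mm from either end. Axes: x towards the leg's back, y lengthwise, z up.
- bracket_back (a point): The same bracket: middle of its leg's back (+x) face, 27.5 mm above the underside. The leg is 8 mm thick, 100 mm wide, its top 55 mm above the underside. In front of it, on each side of the web, is an open pocket 52 mm (x) by 46 mm (y) bounded by leg, web and the foot's top (8 mm above the bench). Leg and foot are ground smooth and oiled (friction about 0.25). Same axes.
- fence_face (a point): Middle of the front face (towards the robot) of the blue fence, a fixed bar 300 mm long, 30 mm thick, 50 mm high, upright on the bench; the point is 25 mm above the bench. Axes: x square into the fence (roughly away from the robot), y along the fence, z up. The fence turns up to 0.25 rad from start to start.
- stop: Orange stop block, fixed, square to the fence and touching its front face: 40 mm along the fence's x, 30 mm along the fence's y, 30 mm high. Origin: centre of its underside, 20 mm before the fence's face and 130 mm from the fence's middle along the fence, on the +y or the -y side. Same axes as the fence.
- gauge: Small dial gauge on a stand, fixed, not to be touched: foot 40 x 30 mm, dial 44 mm across, 97 mm high overall. Origin: centre of its underside, 20 mm before the fence's face, 130 mm from the fence's middle, at the end away from the stop block.
- tub: Bystander, loose: green putty tub, 90 mm across, 60 mm high. Origin: centre of its underside.
- rotor: Bystander, loose: dark steel and copper motor rotor standing on its face, 84 mm across, 62 mm high with its shaft. Origin: centre of its underside.
- screwdriver: Bystander, loose: screwdriver lying on the bench, about 200 mm long and 30 mm high. Origin: underside near its middle.
- mouse: Bystander, loose: black computer mouse, 100 x 58 mm, 32 mm high. Origin: centre of its underside.
Not all that is in view belongs to the job. Several things look just like the stop: the one meant starts nearest to the robot's base.

How it is judged (in metres and radians):
At the end, for the whole second after the job is handed in: Still held for the last second: leg's back within 3 mm of the fence and parallel within 2 degrees, foot flat on the bench, end within 2.5 mm of the stop block, on its inner side; pressing on the fence with over 4 N and on the bench with over 6 N (its weight, 2.4 to 3.8 N, included) (x of bracket_web in the frame of fence_face between -0.038 and -0.032 m and y of bracket_web in the frame of stop between -0.0675 and 0.0675 m and y of bracket_web in the frame of fence_face between -0.1 and 0.1 m and angle between the y axis of bracket_web and the y axis of fence_face, either way round below 0.035 rad and angle between bracket_web's own z axis and vertical below 0.035 rad and height (world z) of bracket_web below 0.03 m and contact force between bracket and fence above 4 N and contact force between bracket and table above 6 N); the arm keeps its last pose, push and grip.
It fails at once if the dial gauge is touched (over 0.5 N) (contact force between gauge and anything else above 0.5 N).
It fails at once if a loose bystander (tub, rotor, screwdriver, mouse) is moved more than 30 mm (distance of any of tub, rotor, screwdriver, mouse from where it was at the start of the episode above 0.03 m).
It also fails if it takes over 54 s, if anything falls off the work surface, if the arm or the gripper's body presses on something with over 40 N, if the wrist force passes 120 N, or if a joint passes its speed limit or range.

### The arm

A 6-joint arm with a two-finger parallel gripper is mounted at the origin on the work surface. World frame = base frame: x ahead of the robot, y to its left, z up, the work surface at z = 0. Lengths are in mm, angles in degrees, forces in N, time in s.
With the tool pointing down it reaches from about 375 to 750 mm from the base axis. Payload 9 kg.
Tool frame: the origin (TCP) lies midway between the tips of the shut fingers; the grasp point (between the pads) lies 19 mm behind it; z points along the fingers, y is the line along which they close (so a half turn about z gives the same grasp; the last joint's range is limited). The gripper opens to 85 mm and grips with 20 to 120 N. Pads are 22 mm wide; open, the fingers measure 114 mm over their backs; the gripper's body (76 mm by 85 mm) begins 54 mm behind the grasp point. The pads swing forward as they close: fully open they stand 13 mm farther back than shut.
Start: joints at [62.126, 5.964, 5.575, 89.605, 0, 77.527], TCP at [159.349, 578.487, 202.631] pointing down, gripper open.
Joint ranges: [-171.21, 171.21], [-48.23, 106.86], [-62.78, 66.21], [-105.2, 120.99], [-86.42, 89.51], [-180, 180]. Speed limits (degrees/s): [127.2, 127.2, 147.25, 180, 180, 180].

### API

Orientations are given as [roll, pitch, yaw] about the fixed x, y, z axes, in that order (R = Rz(yaw) Ry(pitch) Rx(roll)).
In Python, from rig import observe, capture, sign_off gives the robot as it stands.
- The arm moves only by the shell command python3 -m crank 'ROWS' [FORCE]. ROWS is JSON, a list of rows, each a list of 3 entries, a list of its own where there are three numbers: the turn, a rotation vector about the tool's x, y, z scaled (see below), then the shift along the tool's x, y, z scaled (see below), then the opening, from -1 (shut) to 1 (fully open). In form: [[[ax, ay, az], [dx, dy, dz], grip], ...]. A call has 1 to 8 rows; each row shifts and turns the commanded pose from where the row before left it, along the tool's axes as they then stand; what a row does not reach is not made up. The controller multiplies each number of a shift by 30 mm and each number of a turn by 4 degrees. A row lasts 1/8 s, in which the tool goes at most 62.5 mm and 10.7 degrees, less where a joint would pass 70% of its speed; a pose out of reach is approached as far as the arm can. A call with a number of a shift or a turn outside -1 to 1 is refused whole. A call with a gripper value outside its range is refused whole. The fingers move at their own pace and stop on an object; FORCE is the grip in N (left out, the last holds). Time passes only in rows, so rows that do not move let the fingers close. It gives the time, the measured TCP pose, the force, the opening and the grip force at its end, in the units of the state.
- observe(): the state, without advancing time (a new reading comes with each control period).
- capture(name): name is "side" or "top"; returns a dict with "image" (420x560x3 uint8, red, green, blue), "fx", "fy", "cx", "cy" (pixels), "camera_from_world" (4x4, takes a point from world to camera coordinates). Camera axes: x right, y down, z forward; pixel columns grow to the right and rows downward; lengths in mm; the calibration is good to about 2 mm. A picture is of the moment at which its call begins. There is no depth.
- sign_off(): hands the job in; it is judged then, once.
The state is a dict: "clock": time; "joints": joint angles; "qd": joint speeds; "joint_torque": joint torques, N m; "ee_pos": TCP position; "tcp_rot": TCP orientation; "force": force on the tool from outside, world axes, zero at the start; "moment": the same for the moment, N m; "finger_gap": finger opening in mm; "gripper_force": force on a finger pad.
Only numpy, scipy, OpenCV 4.12 (cv2) and the standard library are available. Lean on these libraries where they do the work, as an engineer would, in place of code of your own. Each camera call takes 0.05 s, during which the arm holds its last target. There are 200 camera calls.

## Working session

There is one attempt and no reset: what is moved stays moved. The work goes in short steps, Python scripts to look and compute and a shell command to move; the robot and the scene stay as the last step left them, time stands still between calls to the robot, and variables do not carry over. Pictures are saved under pics/ and viewed, at most 10 in all, crops included, and the job is handed in when it is done.

```bash
mkdir -p pics; ls; python3 - <<'E'
from rig import observe,capture
import cv2,numpy as np,pickle
print(observe())
for n in("side","top"):
    c=capture(n); pickle.dump(c,open(f"{n}.pkl","wb"))
    cv2.imwrite(f"pics/{n}0.png",cv2.resize(c["image"][:,:,::-1],(784,588)))
    print(n,c["fx"],c["fy"],c["cx"],c["cy"],np.round(c["camera_from_world"],3).tolist())
E
```

```text
pics
{'clock': 0.0, 'joints': array([6.21260727e+01, 5.99744133e+00, 5.52521734e+00, 8.96050086e+01,
       1.45360092e-03, 7.75267437e+01]), 'qd': array([ 0.01563692,  0.01888743, -0.02757843,  0.03940394,  0.08868065,
       -0.09027319]), 'joint_torque': array([ 1.62258399e-03, -5.56929696e+01,  5.03651619e+01,  1.66026154e-02,
       -3.21925463e-04,  1.03550713e-05]), 'ee_pos': array([159.13956776, 578.11426071, 201.81669544]), 'tcp_rot': array([-1.79924904e+02, -1.81002691e-02,  1.64599316e+02]), 'force': array([-0.7659251 ,  0.52257662,  0.7405806 ]), 'moment': array([ 0.0130814 , -0.04356135, -0.01790362]), 'gripper_force': 0.0, 'finger_gap': 85.40363889483443}
side 461.99337677442196 461.99337677442196 281.65553944637753 215.9923451074249 [[0.931, -0.365, -0.018, -519.633], [-0.283, -0.688, -0.668, 206.705], [0.231, 0.627, -0.744, 984.87], [0.0, 0.0, 0.0, 1.0]]
top 499.73283385220924 499.73283385220924 272.12748068872884 202.8107026633738 [[0.003, -1.0, 0.005, -4.691], [-0.993, -0.004, -0.12, 580.693], [0.12, -0.004, -0.993, 1160.271], [0.0, 0.0, 0.0, 1.0]]
```

View pics/side0.png

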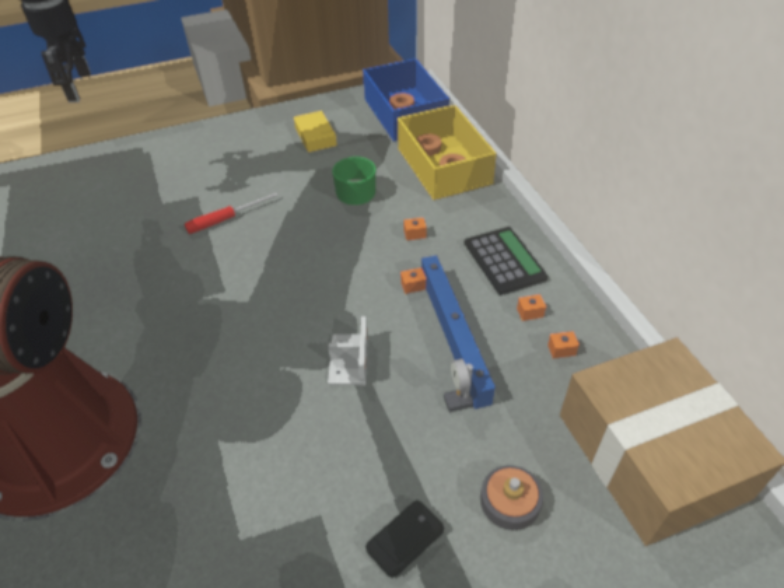

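View pics/top0.png

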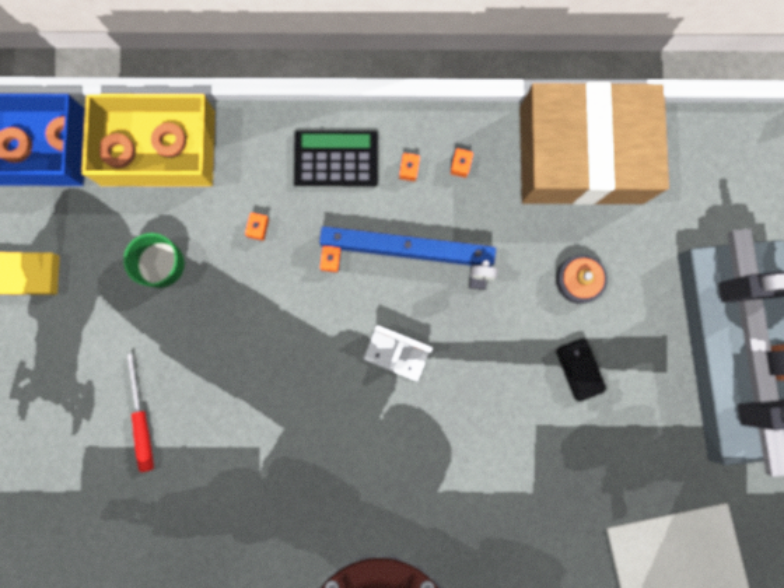

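The orange blocks in the top view are at (330,258), (257,225), (410,165) and (461,161). The one at (330,258), or (413,280) in the side view, is nearest the base and touches the fence's left (+y) end. The gauge is at the other end, at (483,268). So that block is the stop, and I'll confirm it in an enlarged crop.

```bash
python3 - <<'E'
import cv2,pickle
for n,(x,y) in(("top",(215,150)),("side",(222,178))):
    im=pickle.load(open(n+".pkl","rb"))["image"][:,:,::-1]
    cv2.imwrite(f"pics/{n}c.png",cv2.resize(im[y:y+120,x:x+145],None,fx=5,fy=5,interpolation=cv2.INTER_CUBIC))
E
```

```text
(no output)
```

View pics/topc.png

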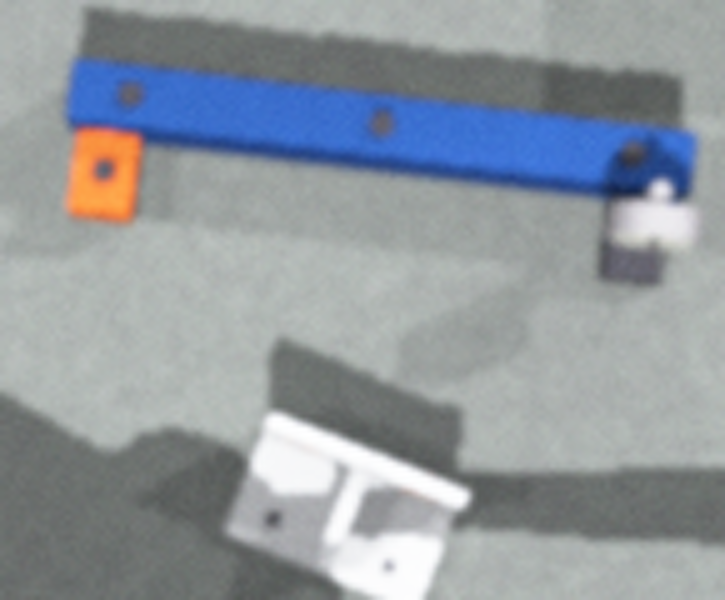

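View pics/sidec.png

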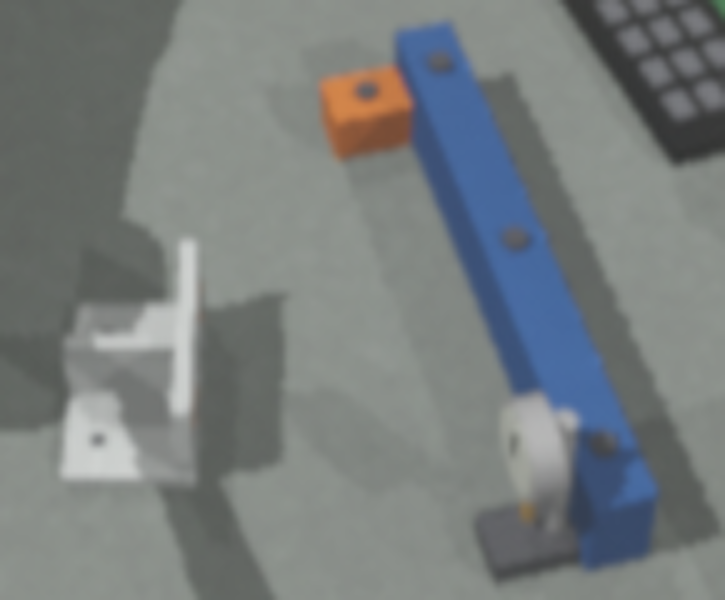

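The crops confirm the stop: the block at top-crop (104,170) touches the fence's +y end. The bracket's leg already faces the fence. Next I'll triangulate.

```bash
cat > h.py <<'E'
import numpy as np,cv2,pickle
def P(c):
    K=np.array([[c["fx"],0,c["cx"]],[0,c["fy"],c["cy"]],[0,0,1]]); return K@c["camera_from_world"][:3]
def tri(ct,cs,t,s):
    X=cv2.triangulatePoints(P(ct),P(cs),np.array(t,float).reshape(2,1),np.array(s,float).reshape(2,1)); return (X[:3]/X[3]).ravel()
def onz(c,p,z):
    M=P(c); A=np.c_[M[:,0],M[:,1],M[:,2]*z+M[:,3]]; X=np.linalg.solve(A,[p[0],p[1],1]); return X[:2]/X[2]
E
python3 - <<'E'
from h import *
ct,cs=[pickle.load(open(n+".pkl","rb")) for n in("top","side")]
f=lambda p,o:(np.array(p)+.5)/5-.5+o
pts=dict(boltL=((130,95),(440,62),50),boltM=((381,122),(516,238),50),boltR=((633,152),(605,442),50),stop=((104,170),(368,90),30),
 legBL=((275,411),(197,240),55),legBR=((471,491),(190,415),55),legFR=((462,508),(172,412),55))
R={}
for k,(t,s,z) in pts.items():
    t=f(t,(215,150));s=f(s,(222,178));R[k]=tri(ct,cs,t,s)
    print(k,R[k].round(1),"top",onz(ct,t,z).round(1),"side",onz(cs,s,z).round(1))
yaw=lambda a,b:np.degrees(np.arctan2(-(b-a)[0],(b-a)[1]))
print("fence yaw",yaw(R["boltR"],R["boltL"]),"bracket",yaw(R["legBR"],R["legBL"]))
E
```

```text
boltL [661.1  72.6  51. ] top [660.6  72.8] side [662.4  73.4]
boltM [647.9 -46.6  51.4] top [648.1 -46.7] side [648.5 -45.6]
boltR [ 633.9 -166.2   52.1] top [ 634.1 -166.4] side [ 635.  -164.9]
stop [628.1  85.9  31.5] top [627.6  86.2] side [629.5  87.1]
legBL [509.8   3.2  57.3] top [510.1   3.2] side [510.1   5.2]
legBR [473.3 -88.1  55.7] top [473.2 -88.2] side [473.7 -87.7]
legFR [466.  -84.   56.2] top [465.3 -83.9] side [467.  -83.2]
fence yaw -6.49733251241012 bracket -21.735416244634536
```

```bash
python3 -m crank '[[[0,0,0],[-0.88,-0.99,0],1],[[0,0,0],[-0.88,-0.99,0],1],[[0,0,0],[-0.88,-0.99,0],1],[[0,0,0],[-0.88,-0.99,0],1],[[0,0,0],[-0.88,-0.99,0],1],[[0,0,0],[-0.88,-0.99,0],1],[[0,0,0],[-0.88,-0.99,0],1],[[0,0,0],[-0.88,-0.99,0],1]]' | tail -c 500
python3 -m crank '[[[0,0,0],[-0.88,-0.99,0],1],[[0,0,0],[-0.88,-0.99,0],1],[[0,0,0],[-0.88,-0.99,0],1],[[0,0,0],[-0.88,-0.99,0],1],[[0,0,0],[-0.88,-0.99,0],1],[[0,0,0],[-0.88,-0.99,0],1],[[0,0,0],[-0.88,-0.99,0],1],[[0,0,0],[-0.88,-0.99,0],1]]' | tail -c 500
python3 -m crank '[[[0,0,0],[-0.88,-0.99,0.9],1],[[0,0,0.8],[0,0,0.9],1],[[0,0,0.8],[0,0,0.9],1],[[0,0,0],[0,0,0],1],[[0,0,0],[0,0,0],1]]' | tail -c 500
```

```text
clock: 1.1
ee_pos: [300.1, 292.1, 202.3]
tcp_rot: [-180.0, -0.0, 164.6]
force: [0.7, -0.1, -0.2]
finger_gap: 85.4
gripper_force: 0.0
clock: 2.1
ee_pos: [440.6, 6.9, 202.3]
tcp_rot: [180.0, -0.0, 164.6]
force: [0.5, -0.4, 0.2]
finger_gap: 85.4
gripper_force: 0.0
clock: 2.72
ee_pos: [458.2, -27.5, 122.6]
tcp_rot: [180.0, 0.0, 158.3]
force: [-0.7, -1.3, 0.6]
finger_gap: 85.3
gripper_force: 0.0
```

```bash
python3 -m crank '[[[0,0,0],[-0.05,-0.05,0.9],1],[[0,0,0],[0,0,0.9],1],[[0,0,0],[0,0,0.9],1],[[0,0,0],[0,0,0.9],1],[[0,0,0],[0,0,0],1],[[0,0,0],[0,0,0],-1],[[0,0,0],[0,0,0],-1],[[0,0,0],[0,0,0],-1]]' 60
python3 -m crank '[[[0,0,0],[0,0,0],-1],[[0,0,0],[0,0,0],-1],[[0,0,0],[0,0,0],-1],[[0,0,0],[0,0,0],-1]]'
python3 - <<'E'
from rig import capture
import cv2
a=capture("side")["image"][:,:,::-1][178:298,200:345]
cv2.imwrite("pics/s2.png",cv2.resize(a,None,fx=5,fy=5,interpolation=cv2.INTER_CUBIC))
E
```

```text
clock: 3.72
ee_pos: [459.4, -29.6, 14.6]
tcp_rot: [180.0, 0.1, 158.2]
force: [0.0, -0.5, 0.5]
finger_gap: 32.1
gripper_force: 0.0
clock: 4.22
ee_pos: [459.3, -29.6, 14.3]
tcp_rot: [180.0, 0.1, 158.2]
force: [-0.8, 0.8, 5.5]
finger_gap: -0.1
gripper_force: 3.0
```

View pics/s2.png

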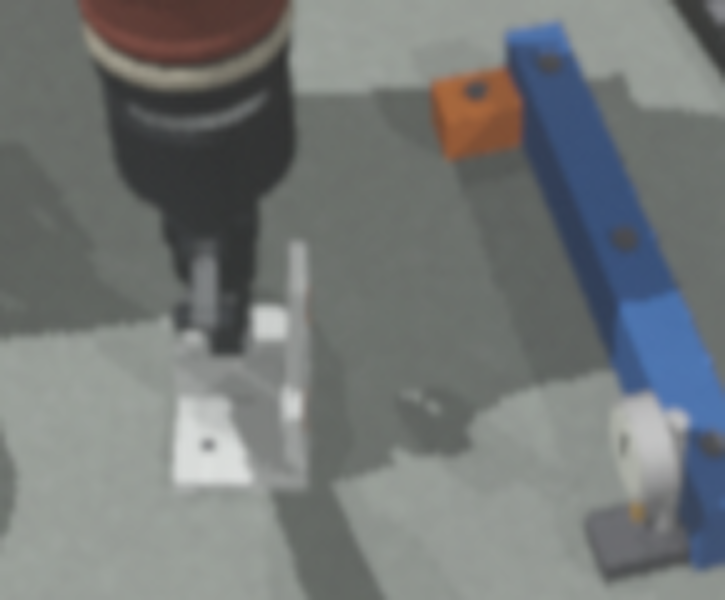

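The gripper reads shut (gap −0.1), although the web should be between the pads. The fingers at (225,340) seem to sit just behind the web. I'll project the TCP and re-measure from a top view.

```bash
python3 - <<'E'
from rig import capture,observe
from h import *
o=observe();print({k:o[k] for k in("ee_pos","force","moment","finger_gap","gripper_force")})
cs=capture("side");ct=capture("top")
for n,c,off in(("side",cs,(200,178)),("top",ct,(230,190))):
  for z in(o["ee_pos"][2],33,43,87):
    q=P(c)@np.r_[o["ee_pos"][:2],z,1];q=q[:2]/q[2];print(n,z,((q-off+.5)*5-.5).round())
a=ct["image"][:,:,::-1][190:310,230:375]
cv2.imwrite("pics/t2.png",cv2.resize(a,None,fx=5,fy=5,interpolation=cv2.INTER_CUBIC))
E
```

```text
{'ee_pos': array([459.29108355, -29.57778463,  14.35513352]), 'force': array([-1.72592294,  1.07150231,  6.39645337]), 'moment': array([ 0.14044493,  0.24486415, -0.00030945]), 'finger_gap': 0.10370573090707284, 'gripper_force': 3.0108757613925263}
side 14.35513351716397 [233. 383.]
side 33 [230. 358.]
side 43 [228. 344.]
side 87 [220. 282.]
top 14.35513351716397 [268. 322.]
top 33 [269. 321.]
top 43 [269. 321.]
top 87 [272. 319.]
```

View pics/t2.png

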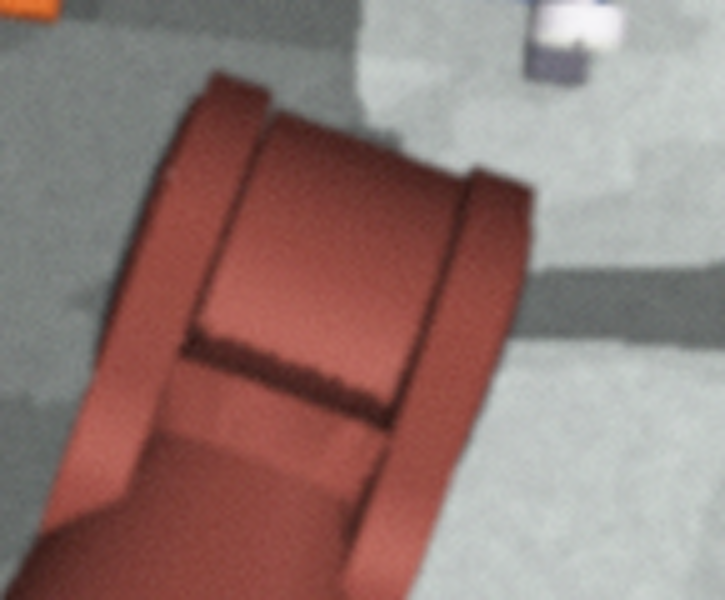

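```bash
cat > two.py <<'E'
import sys
from h import *
from rig import capture
c=capture("side");pickle.dump(c,open(sys.argv[1]+".pkl","wb"))
E
python3 two.py A; python3 -m crank '[[[0,0,0],[0,0,0],0.6],[[0,0,0],[0,0,0],0.6],[[0,0,0],[0,0,0],0.6],[[0,0,0],[0,0,0],0.6]]'; python3 two.py B
python3 - <<'E'
from h import *
r=[cv2.resize(pickle.load(open(n+".pkl","rb"))["image"][205:280,220:275,::-1],None,fx=7,fy=7,interpolation=cv2.INTER_LANCZOS4) for n in"AB"]
cv2.imwrite("pics/m.png",np.hstack(r))
E
```

```text
clock: 4.92
ee_pos: [458.6, -29.3, 13.4]
tcp_rot: [180.0, -0.0, 158.2]
force: [-0.5, 0.5, 0.6]
finger_gap: 68.4
gripper_force: 0.0
```

View pics/m.png

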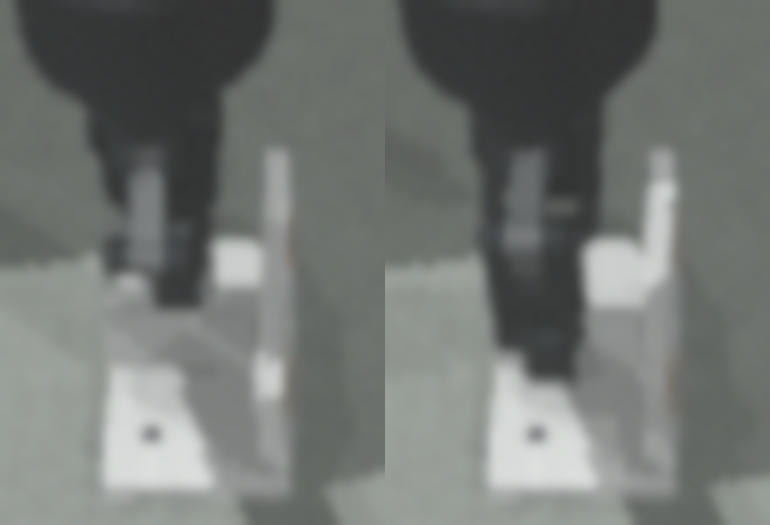

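```bash
python3 - <<'E'
from h import *
c=pickle.load(open("side.pkl","rb"))
def pr(X): q=P(c)@np.r_[X,1]; return (q[:2]/q[2]).round(1)
ty=np.array([.2656,.964]);print("start (image tips ~ (51,70))")
for z in(202,215,230,245):
  print(z,[pr(np.r_[np.array([159.1,578.1])+s*ty,z]) for s in(-50,0,50)])
ty=np.array([.37,.929]);print("B near finger tip seen (243.6,258.6); A tip (245.4,248.6)")
for z in(14,24,34,44):
  print(z,[pr(np.r_[np.array([458.6,-29.3])+s*ty,z]) for s in(-48,-34,-10,0)])
E
```

```text
start (image tips ~ (51,70))
202 [array([58.1, 87.4]), array([62.2, 77. ]), array([66.1, 67.2])]
215 [array([56.2, 82.9]), array([60.4, 72.6]), array([64.3, 62.8])]
230 [array([54. , 77.8]), array([58.2, 67.5]), array([62.3, 57.8])]
245 [array([51.7, 72.5]), array([56.1, 62.3]), array([60.2, 52.6])]
B near finger tip seen (243.6,258.6); A tip (245.4,248.6)
14 [array([244.6, 271.4]), array([245. , 266.3]), array([245.6, 257.7]), array([245.9, 254.2])]
24 [array([244.3, 268.8]), array([244.7, 263.7]), array([245.3, 255.1]), array([245.5, 251.5])]
34 [array([243.9, 266.2]), array([244.3, 261. ]), array([244.9, 252.4]), array([245.2, 248.9])]
44 [array([243.6, 263.5]), array([243.9, 258.3]), array([244.6, 249.6]), array([244.9, 246.1])]
```

The evidence agrees. With the fingers shut they rested on the web's top, which is 43 mm high, with 6 N up, yet the reported TCP height was 14 mm. The start image also shows the tips about 30 mm above the reported height. So the real tips sit about 29 mm higher than reported. I'll go down with the fingers open, watching the force.

```bash
python3 -m crank '[[[0,0,0],[0,0,0.4],0.8],[[0,0,0],[0,0,0.3],0.8],[[0,0,0],[0,0,0],0.8]]'; python3 -m crank '[[[0,0,0],[0,0,0.2],0.8],[[0,0,0],[0,0,0],0.8]]'
python3 -m crank '[[[0,0,0],[0,0,0],-1],[[0,0,0],[0,0,0],-1],[[0,0,0],[0,0,0],-1],[[0,0,0],[0,0,0],-1],[[0,0,0],[0,0,0],-1],[[0,0,0],[0,0,0],-1],[[0,0,0],[0,0,0],-1]]' 60
```

```text
clock: 5.35
ee_pos: [457.8, -29.0, -8.7]
tcp_rot: [180.0, -0.1, 158.2]
force: [-0.1, 0.5, 0.6]
finger_gap: 76.8
gripper_force: 0.0
clock: 5.6
ee_pos: [458.5, -29.3, -13.8]
tcp_rot: [180.0, -0.0, 158.2]
force: [-2.0, -0.2, 0.6]
finger_gap: 76.4
gripper_force: 0.0
clock: 6.48
ee_pos: [459.0, -29.4, -13.2]
tcp_rot: [180.0, 0.0, 158.2]
force: [-0.6, 1.3, 3.8]
finger_gap: 7.1
gripper_force: 59.3
```

Gripped: gap 7.1 mm at 59 N. Now lift, turn +15.3°, and carry it to about 12 mm before the fence and 10 mm off the stop.

```bash
python3 -m crank '[[[0,0,0],[0,0,-0.5],-1],[[0,0,-0.96],[0,0,0],-1],[[0,0,-0.96],[0,0,0],-1],[[0,0,-0.96],[0,0,0],-1],[[0,0,-0.96],[0,0,0],-1],[[0,0,0],[0,0,0],-1]]'
python3 -m crank '[[[0,0,0],[-0.85,0.4,0],-1],[[0,0,0],[-0.85,0.4,0],-1],[[0,0,0],[-0.85,0.4,0],-1],[[0,0,0],[-0.85,0.4,0],-1],[[0,0,0],[-0.85,0.4,0],-1],[[0,0,0],[0,0,0],-1],[[0,0,0],[0,0,0],-1]]'
python3 - <<'E'
from h import *
from rig import capture
c=capture("side");pickle.dump(c,open("C.pkl","wb"))
cv2.imwrite("pics/c.png",cv2.resize(c["image"][170:290,250:395,::-1],None,fx=5,fy=5,interpolation=cv2.INTER_CUBIC))
E
```

```text
clock: 7.22
ee_pos: [458.7, -29.4, 1.9]
tcp_rot: [180.0, -0.0, 173.5]
force: [0.0, 0.2, -2.4]
finger_gap: 6.7
gripper_force: 58.4
clock: 8.1
ee_pos: [591.4, 15.9, 1.4]
tcp_rot: [180.0, -0.1, 173.5]
force: [-0.2, 0.8, -3.1]
finger_gap: 7.0
gripper_force: 58.7
```

View pics/c.png

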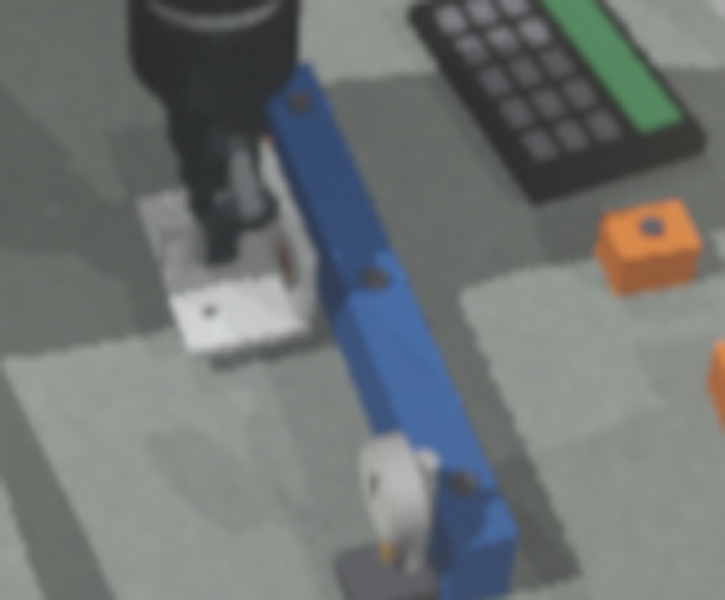

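Held by the web and parallel to the fence. Now lower it almost to the bench, then creep to the stop.

```bash
python3 -m crank '[[[0,0,0],[0,0,0.45],-1],[[0,0,0],[0,0.1,0],-1],[[0,0,0],[0,0.1,0],-1],[[0,0,0],[0,0,0],-1]]'
python3 -m crank '[[[0,0,0],[0,0.05,0],-1],[[0,0,0],[0,0,0],-1]]'
python3 -m crank '[[[0,0,0],[-0.15,0,0],-1],[[0,0,0],[-0.15,0,0],-1],[[0,0,0],[0,0,0],-1]]'
```

```text
clock: 8.65
ee_pos: [592.5, 22.2, -12.2]
tcp_rot: [180.0, -0.0, 173.6]
force: [0.3, 0.4, -4.0]
finger_gap: 6.7
gripper_force: 58.9
clock: 8.9
ee_pos: [593.1, 23.5, -11.9]
tcp_rot: [180.0, 0.0, 173.6]
force: [0.1, 0.3, -2.5]
finger_gap: 7.0
gripper_force: 58.9
clock: 9.28
ee_pos: [602.4, 22.2, -11.9]
tcp_rot: [180.0, 0.0, 173.6]
force: [0.1, -1.1, -2.4]
finger_gap: 6.6
gripper_force: 58.9
```

```bash
python3 -m crank '[[[0,0,0],[0,0.05,0],-1],[[0,0,0],[0,0,0],-1]]'
python3 -m crank '[[[0,0,0],[0,0.04,0],-1],[[0,0,0],[0,0,0],-1]]'
python3 -m crank '[[[0,0,0],[-0.06,0,0],-1],[[0,0,0],[0,0,0],-1]]'
```

```text
clock: 9.52
ee_pos: [602.1, 24.0, -11.9]
tcp_rot: [180.0, -0.0, 173.6]
force: [0.6, -0.2, -2.1]
finger_gap: 6.9
gripper_force: 58.9
clock: 9.78
ee_pos: [602.1, 24.6, -11.9]
tcp_rot: [-180.0, -0.0, 173.5]
force: [-1.9, -4.2, -1.1]
finger_gap: 7.0
gripper_force: 59.0
clock: 10.02
ee_pos: [604.0, 24.4, -12.0]
tcp_rot: [-180.0, -0.0, 173.5]
force: [-2.2, -4.5, -2.8]
finger_gap: 6.6
gripper_force: 58.9
```

The stop is touched at −4 N. Next, the fence.

```bash
python3 -m crank '[[[0,0,0],[-0.04,0,0],-1],[[0,0,0],[0,0,0],-1]]'
python3 -m crank '[[[0,0,0],[-0.04,0,0],-1],[[0,0,0],[0,0,0],-1]]'
python3 -m crank '[[[0,0,0],[0,0,0.04],-1],[[0,0,0],[0,0,0],-1]]'
```

```text
clock: 10.28
ee_pos: [605.1, 24.3, -12.1]
tcp_rot: [-180.0, -0.0, 173.5]
force: [-2.6, -4.5, -2.5]
finger_gap: 7.0
gripper_force: 58.9
clock: 10.52
ee_pos: [605.4, 24.4, -12.3]
tcp_rot: [-180.0, -0.1, 173.5]
force: [-7.0, -4.5, -0.9]
finger_gap: 7.1
gripper_force: 59.5
clock: 10.78
ee_pos: [605.4, 24.3, -13.1]
tcp_rot: [-180.0, -0.1, 173.5]
force: [-8.3, -4.3, 3.3]
finger_gap: 7.0
gripper_force: 59.7
```

```bash
python3 -m crank '[[[0,0,0],[-0.01,0,0.03],-1],[[0,0,0],[0,0,0],-1]]'
python3 -m crank '[[[0,0,0],[-0.01,0,0.02],-1],[[0,0,0],[0,0,0],-1],[[0,0,0],[0,0,0],-1]]'; python3 -c "
from rig import observe
print(observe()['moment'])"
```

```text
clock: 11.02
ee_pos: [605.4, 24.4, -13.1]
tcp_rot: [-180.0, -0.1, 173.5]
force: [-14.9, -4.0, 11.7]
finger_gap: 6.8
gripper_force: 61.2
clock: 11.4
ee_pos: [605.4, 24.3, -13.2]
tcp_rot: [-179.9, -0.2, 173.5]
force: [-18.2, -3.0, 18.6]
finger_gap: 7.0
gripper_force: 62.3
[-0.73534584  3.43600894 -0.30219093]
```

```bash
python3 -m crank '[[[0,0,0],[0.015,0,-0.03],-1],[[0,0,0],[0,0,0],-1],[[0,0,0],[0,0,0],-1]]'
python3 - <<'E'
from h import *
from rig import capture
c=capture("side");pickle.dump(c,open("D.pkl","wb"))
cv2.imwrite("pics/d.png",cv2.resize(c["image"][175:260,270:370,::-1],None,fx=7,fy=7,interpolation=cv2.INTER_CUBIC))
E
```

```text
clock: 11.78
ee_pos: [605.4, 24.4, -13.1]
tcp_rot: [-180.0, -0.1, 173.5]
force: [-12.2, -3.7, 7.2]
finger_gap: 6.8
gripper_force: 60.7
```

View pics/d.png

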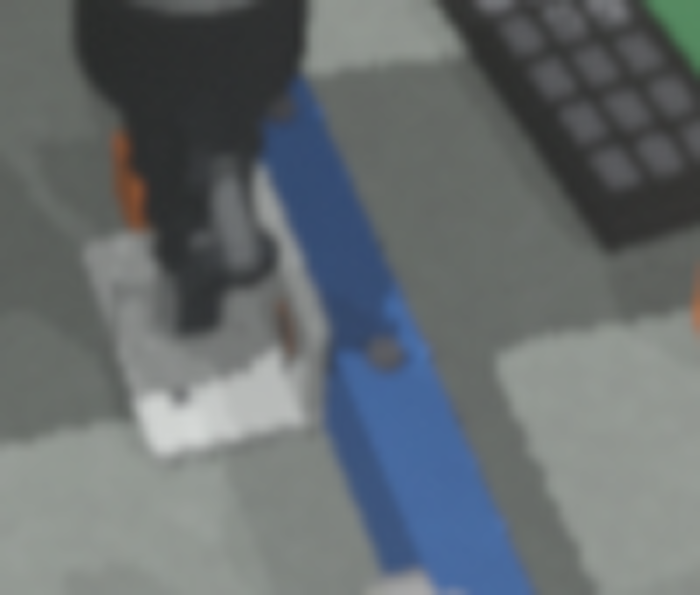

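The leg lies flush along the fence, with its back edge meeting the fence from (265,165) to (325,430). The far end is at the orange stop (130,180). One small trim downward, then I'll check it is steady and hand in.

```bash
python3 -m crank '[[[0,0,0],[0.003,0,0.01],-1],[[0,0,0],[0,0,0],-1],[[0,0,0],[0,0,0],-1],[[0,0,0],[0,0,0],-1]]'; python3 -m crank '[[[0,0,0],[0,0,0],-1],[[0,0,0],[0,0,0],-1],[[0,0,0],[0,0,0],-1],[[0,0,0],[0,0,0],-1]]'; python3 -c "
from rig import sign_off
print(sign_off())"
```

```text
clock: 12.32
ee_pos: [605.4, 24.4, -13.2]
tcp_rot: [-180.0, -0.1, 173.5]
force: [-12.9, -4.3, 10.9]
finger_gap: 7.0
gripper_force: 61.0
clock: 12.82
ee_pos: [605.4, 24.4, -13.1]
tcp_rot: [-180.0, -0.1, 173.5]
force: [-12.5, -4.7, 10.5]
finger_gap: 7.3
gripper_force: 61.0
the job is handed in; nothing more can be done
None
```

I handed the job in at 12.8 s with the bracket held in the corner of fence and stop block, pressing about 12 N into the fence, 10.5 N down and 4–5 N against the stop; the hand-in gave no verdict.

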